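# Tare the canister scale and roll a gas canister up its ramp to the stop

## Robot

A 6-joint arm with a two-finger parallel gripper is mounted at the origin on the work surface. World frame = base frame: x ahead of the robot, y to its left, z up, the work surface at z = 0. Lengths are in m, angles in rad, forces in N, time in s.
With the tool pointing down it reaches from about 0.35 to 0.775 m from the base axis. Payload 7.3 kg.
Tool frame: the origin (TCP) lies midway between the tips of the shut fingers; the grasp point (between the pads) lies grasp_offset behind it (grasp_offset is the distance from the TCP to the grasp point, in m); z points along the fingers, y is the line along which they close (so a half turn about z gives the same grasp; the last joint's range is limited). The gripper opens to 92 mm and grips with 3 to 60 N. Pads are 19 mm wide; open, the fingers measure 130 mm over their backs; the gripper's body (75 mm by 190 mm) begins 47 mm behind the grasp point.
Start: joints at [-1.433, 0.342, 1.524, -0, 1.275, -0.146], TCP at [0.147, -0.504, 0.227] pointing down, gripper open.
Joint ranges: [-2.53, 2.53], [-0.77, 2.02], [0.04, 2.7], [-1, 4.14], [0.28, 2.66], [-3.11, 3.11]. Speed limits (rad/s): [2.57, 2.57, 3.14, 3.14, 3.14, 3.14].

## Interface

Orientations are given as [roll, pitch, yaw] about the fixed x, y, z axes, in that order (R = Rz(yaw) Ry(pitch) Rx(roll)).
In Python, from cell import * gives the robot as it stands.
- The arm moves only by the tool step_arm, never from a script. Its argument "plan" is a list of rows, each a list of 5 numbers: the closure, from -1 (fully open) to 1 (shut), then the shift along the tool's x, y, z in m, then the turn about the tool's z in rad. In form: [[hand, x, y, z, twist], ...]. A call has 1 to 20 rows; each row is the pose to reach, as a shift and turn from the pose commanded when the call began, along the tool's axes at that moment; what a row does not reach only later rows make up. A row lasts 1/8 s, in which the tool goes at most 62.5 mm and 10.7 degrees, less where a joint would pass 70% of its speed; a pose out of reach is approached as far as the arm can. A call with a gripper value outside its range is refused whole. The fingers move at their own pace and stop on an object; "grip_force" is the grip in N (left out, the last holds). Time passes only in rows, so rows that repeat a pose let the fingers close. It gives the time, the measured TCP pose, the force, the opening and the grip force at its end, in the units of the state.
- observe(): the state, without advancing time (a new reading comes with each control period).
- read_camera(name): name is "scene" or "top" or "wrist"; returns a dict with "img" (420x560x3 uint8, red, green, blue), "range_z" (420x560 float32, m along the optical axis (not along the pixel's ray), 0 where there is no reading), "fx", "fy", "cx", "cy" (pixels), "k1" (the pictures are not rectified: a ray, as slopes to the right and down, at radius r is drawn at 1 + k1 r^2 times it, then the intrinsics apply), "R" (3x3) and "t" (3): a world point X has camera coordinates R X + t; the wrist camera has in their place "T_tool_cam" (4x4, takes a point from camera to tool coordinates, whose origin is the TCP and whose axes are the flange's). Camera axes: x right, y down, z forward; pixel columns grow to the right and rows downward; lengths in m; the calibration is good to about 2 mm. A picture is of the moment at which its call begins: read the wrist's pose just before it.
- hand_in(): hands the job in; it is judged then, once.
The state is a dict: "time": time; "qpos": joint angles; "qvel": joint speeds; "joint_efforts": joint torques, N m; "tool_pos": TCP position; "tool_rot": TCP orientation; "contact_force": force on the tool from outside, world axes, zero at the start; "torque": the same for the moment, N m; "opening": finger opening in m; "grip_force": force on a finger pad.
Only numpy, scipy, OpenCV 4.12 (cv2) and the standard library are available. Lean on these libraries where they do the work, as an engineer would, in place of code of your own. Each camera call takes 0.05 s, during which the arm holds its last target. There are 200 camera calls.

## Task

Weigh the grey gas canister: with the pan still empty, press the green tare key on the scale all the way down and let it come up again, then gently push the canister up the sloped gutter and over the crest so that it comes to rest on the weighing pan against the back stop and does not roll back. Let it roll, do not lift or carry it; take your hand away from everything at the end, and leave the red power key and the other things on the bench alone.

Things in the scene. Friction and masses are not known exactly. Their poses are not given: they have to be found in the camera images.
- scale: bench scale for small gas canisters; its ramp, pan, indicator and keys move with it from start to start. Origin on the bench (z = 0) straight below the crest between ramp and pan, on the centre line. x = level heading in which the canister is rolled: ramp foot x -0.2, crest 0, back stop 0.10; y level across the ramp; z up. White indicator box behind the stop: x 0.112 to 0.204, 170 mm wide, 46 mm tall
- ramp: aluminium gutter, 205 mm long, that rises 10 degrees to the pan; fixed to the scale. Origin on its floor at the crest, 43 mm above the bench; x runs up the slope, z is square to its floor. Floor 190 mm wide between 20 mm high side flanges; at the low end a 14 mm high foot lip (inner face at x = -0.203), floor there 8 mm above the bench. Slippery for steel (friction 0.3 to 0.5)
- pan: steel weighing pan behind the ramp; fixed to the scale. Origin on its floor at the front edge, level with the crest (scale x = 0.003, 43 mm above the bench); x runs to the back stop and falls 6 degrees, z is square to its floor. 20 mm side flanges. A canister let go before its centre is past the crest rolls back down the ramp; past it, it rolls on to the stop by itself and stays. Pushed off-centre by one narrow finger the canister slews
- stop_face (a point): middle of the foot of the back stop's face, where it meets the pan's floor (pan x = 0.090, z = 0). The stop is an upright plate across the pan's far end, 50 mm high above the pan, with a rubber face
- seat (a point): where the canister's centre lies when it rests on the pan against the stop: pan x = 0.0535, z = 0.0365; scale x = 0.060, 74 mm above the bench
- canister: grey steel gas canister, paper label, blue band, brass valve; lies across the gutter at first, against the foot lip (centre at scale x -0.178, 49 mm above the bench). Barrel 73 mm diameter, 150 mm long, domed ends (16 mm at the valve, 11 mm at the other), 197 mm over all with the valve; 0.3 to 0.6 kg. Origin mid-barrel on its axis; y along its axis to the valve (as scale y); x and z turn as it rolls
- tare (a joint): tare (zero) key, green: how far it is pressed down, 0 to 0.005 m; sprung, needs 5 N to go fully down (1.5 N to start), springs back
- tare_top (a point): centre of the top of the green tare key, 67 mm above the bench when not pressed; the key is a 26 mm disc in a 42 mm black ring that is 9 mm lower (4 mm lower than the key's top when fully pressed); at scale x = 0.158, y = +0.056
- power (a joint): power key, red: how far it is pressed down, 0 to 0.005 m; sprung like the tare key
- power_top (a point): centre of the top of the red power key, same make as the tare key, at scale x = 0.158, y = -0.056
- spare: another canister, blue with a yellow band, standing upright near the indicator, same size, 197 mm tall; origin at the centre of its underside
- wrench: steel wrench, 160 mm long, lying on the bench on the far side of the scale; origin under its middle
- regulator: brass pressure regulator with two small gauges and a black knob, about 100 x 60 x 36 mm, lying on the bench on the robot side of the ramp; origin under the middle of its brass block
Mind the look-alikes: they are no part of the job. Of the things like the canister, leave any that is orange, pink or turquoise; of the rest the smaller one is meant.

How it is judged:
By the outcome, as a careful person would: the job done as asked, in the order asked, and still so for the second after the job is handed in, with the robot touching nothing.
It also fails if it takes over 54 s, if anything falls off the work surface, if the arm or the gripper's body presses on something with over 40 N, if the wrist force passes 120 N, or if a joint passes its speed limit or range.

## Working session

There is one attempt and no reset: what is moved stays moved. The work goes in short steps, Python scripts to look and compute and a tool call to move; the robot and the scene stay as the last step left them, time stands still between calls to the robot, and variables do not carry over. Pictures are saved under pics/ and viewed, at most 10 in all, crops included, and the job is handed in when it is done.

Besides the shell and the picture viewer there is one more tool, called after "Emit:" by a JSON object that holds its "name" and its "arguments". step_arm: Moves the arm, as the interface text tells. Its arguments: {"type":"object","properties":{"plan":{"type":"array","items":{"type":"array","items":{"type":"number"}}},"grip_force":{"type":"number"}},"required":["plan"]}

```bash
ls; mkdir -p pics; cat > h.py <<'E'
from cell import *
import numpy as np, cv2
def cam(name):
    s=observe(); c=read_camera(name)
    if 'R' not in c:
        from scipy.spatial.transform import Rotation as Ro
        T=np.eye(4); r=np.array(s['tool_rot'])
        T[:3,:3]=Ro.from_euler('xyz',r).as_matrix() if r.size==3 else r
        T[:3,3]=s['tool_pos']; W=T@np.array(c['T_tool_cam']); c['Rw'],c['tw']=W[:3,:3],W[:3,3]
    else:
        R=np.array(c['R']); c['Rw'],c['tw']=R.T,-R.T@np.array(c['t'])
    return c
def slopes(c,u,v):
    x,y=(u-c['cx'])/c['fx'],(v-c['cy'])/c['fy']; a,b=x,y
    for _ in range(20):
        k=1+c['k1']*(a*a+b*b); a,b=x/k,y/k
    return a,b
def pt(c,u,v,w=1):
    p=c['range_z'][int(v)-w:int(v)+w+1,int(u)-w:int(u)+w+1]; p=p[p>0]
    if not p.size: return None
    z=np.median(p); a,b=slopes(c,u,v); return c['Rw']@(z*np.array([a,b,1]))+c['tw']
def ptz(c,u,v,h):
    a,b=slopes(c,u,v); d=c['Rw']@np.array([a,b,1]); return c['tw']+d*(h-c['tw'][2])/d[2]
def cloud(c):
    v,u=np.mgrid[0:420,0:560]; a,b=slopes(c,u.astype(float),v.astype(float)); z=c['range_z']
    return np.stack([a*z,b*z,z],-1)@c['Rw'].T+c['tw']
def save(c,f,box=None,s=1):
    i=c['img']
    if box: i=i[box[1]:box[3],box[0]:box[2]]
    cv2.imwrite('pics/'+f,cv2.resize(i[...,::-1],None,fx=s,fy=s,interpolation=cv2.INTER_CUBIC))
E
python3 - <<'E'
from h import *
import pickle
s=observe(); print(s)
for n in('scene','top'):
    c=cam(n); save(c,n+'0.png',s=1.4); pickle.dump(c,open(n+'.pkl','wb')); print(n,c['fx'],c['k1'],c['tw'],c['Rw'].round(2).tolist())
E
```

```text
pics
{'time': 0.0, 'qpos': array([-1.43304230e+00,  3.42729555e-01,  1.52502072e+00, -5.71948502e-06,
        1.27538568e+00, -1.45997818e-01]), 'qvel': array([-0.00023982,  0.00077769, -0.00027727,  0.00126454, -0.00076633,
        0.00047379]), 'joint_efforts': array([-3.46255765e-04, -4.31243277e+01, -2.44226432e+01,  7.15763122e-02,
        5.58116147e-02, -1.42140502e-04]), 'tool_pos': array([ 0.1469432 , -0.50359422,  0.22604012]), 'tool_rot': array([-3.14006497e+00, -2.19108921e-04,  2.83753344e-01]), 'contact_force': array([-0.43949013, -0.88920172,  0.03904238]), 'torque': array([0.01558802, 0.01820134, 0.03743252]), 'grip_force': 0.0, 'opening': 0.09193016323224543}
scene 427.23253618984484 -0.00552917462914762 [ 1.12654089 -0.55101947  1.10518787] [[0.57, 0.65, -0.5], [0.82, -0.45, 0.35], [0.01, -0.61, -0.79]]
top 468.5407311626195 -0.016236795009600454 [ 0.34882712 -0.07076933  1.32939444] [[-0.02, -0.99, 0.13], [-1.0, 0.02, -0.01], [0.01, -0.13, -0.99]]
```

View pics/scene0.png

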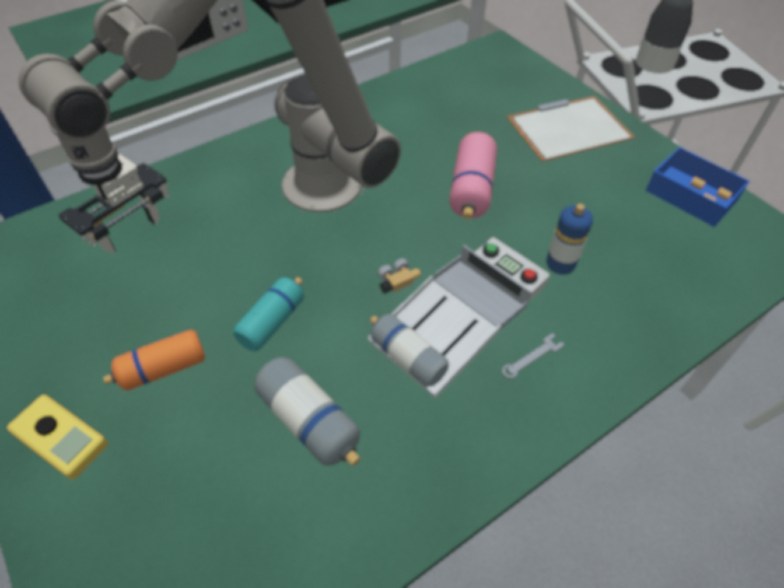

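View pics/top0.png

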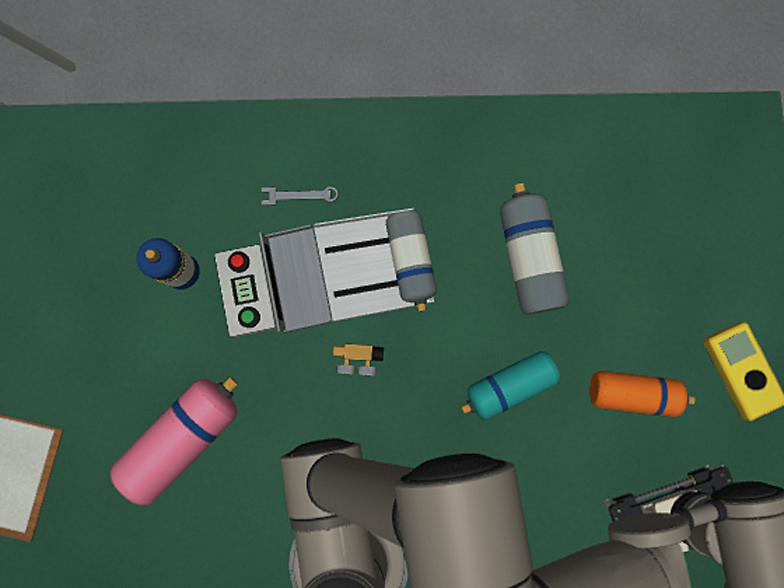

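The gutter's canister is grey with a blue band, at (411,257) in the top view. Look-alikes there: large grey (534,252), turquoise (513,385), orange (638,393), pink (175,440) and the blue spare (165,262). The smaller grey one, in the gutter, is the one meant. Green key is at (249,316), red at (238,261).

```bash
python3 - <<'E'
from h import *
import pickle
for n in('top','scene'):
    c=pickle.load(open(n+'.pkl','rb')); P=cloud(c); im=c['img'].astype(int); r,g,b=im[...,0],im[...,1],im[...,2]
    z=P[...,2]; reg=(z>.045)&(z<.085)&(P[...,0]>.3)
    K={}
    for k,m in(('g',(g>r+50)&(g>b+40)),('r',(r>g+90)&(r>b+90))):
        m=m&reg; nn,l,st,ce=cv2.connectedComponentsWithStats(m.astype(np.uint8))
        for i in range(1,nn):
            if 30<st[i,4]<500:
                p=ptz(c,*ce[i],.067); print(n,k,st[i],ce[i].round(1),p.round(4),'depth',np.median(P[l==i],0).round(4)); K.setdefault(k,p)
    if len(K)==2:
        y=(K['g']-K['r'])[:2]; d=np.linalg.norm(y); y/=d; x=np.array([y[1],-y[0]])
        o=(K['g']+K['r'])[:2]/2-.158*x; print('sep',d,'x ax',x,'yaw',np.arctan2(x[1],x[0]),'origin',o)
        # canister points
        L=(P[...,:2]-o)@np.stack([x,y],1)
        m=(z>.07)&(z<.1)&(L[...,0]<-.12)&(L[...,0]>-.26)&(abs(L[...,1])<.13)
        q=L[m]; print('can pts',m.sum(),q.min(0),q.max(0),z[m].max(), 'top line x',np.median(L[m&(z>.082)],0))
        A=L[m&(z>.078)]; print('tilt',np.polyfit(A[:,1],A[:,0],1))
        m=(z>.02)&(L[...,0]>-.03)&(L[...,0]<.1)&(abs(L[...,1])<.13); 
        for xx in(-.1,-.06,-.02,.02,.05,.08,.09,.10,.11):
            mm=(abs(L[...,0]-xx)<.004)&(abs(L[...,1])<.02); print(xx,np.median(z[mm]).round(4),z[mm].max().round(3))
        save(c,n+'c.png',(130,130,330,260) if n=='top' else (240,160,410,290),4)
E
```

```text
top g [172 222  10   9  67] [176.5 225.8] [0.4786 0.1853 0.067 ] depth [0.4784 0.1845 0.0666]
top r [165 182   9   9  64] [169.2 185.9] [0.5885 0.206  0.067 ] depth [0.5883 0.2057 0.0679]
top r [477 274  14  12 130] [482.9 280.4] [ 0.3123 -0.6353  0.067 ] depth [ 0.3128 -0.6328  0.0701]
sep 0.11186258715324197 x ax [-0.18467271  0.98280008] yaw 1.7565351617032594 origin [0.56273735 0.04034087]
can pts 1345 [-0.20837219 -0.08380738] [-0.14356224  0.09193121] 0.09430407686094822 top line x [-0.17629478  0.00639383]
tilt [ 0.01177641 -0.17669355]
-0.1 0.0259 0.032
-0.06 0.0328 0.04
-0.02 0.0391 0.047
0.02 0.0425 0.048
0.05 0.0386 0.043
0.08 0.0355 0.042
0.09 0.0341 0.039
0.1 0.0807 0.087
0.11 0.0415 0.047
```

View pics/topc.png

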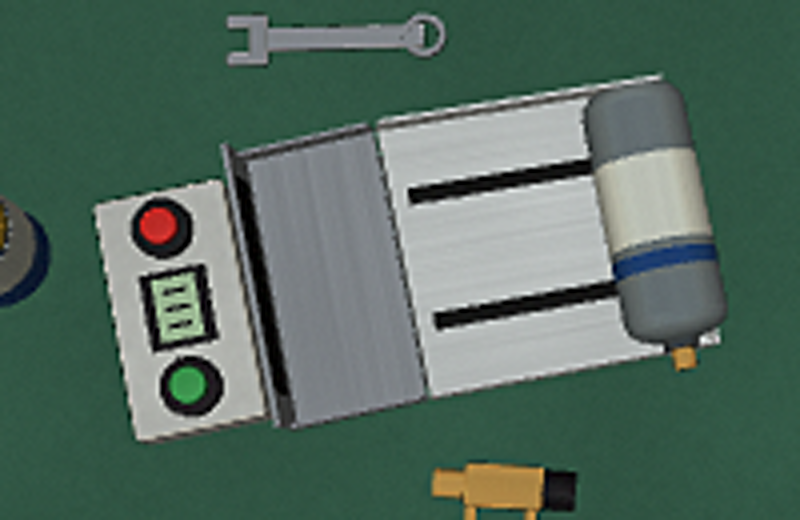

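The crop shows the smaller grey canister against the foot lip, valve towards the robot. The green key is at (188,384) and the red at (157,226). Key spacing is 112 mm, stop height 81 mm and canister top 86 mm at scale x -0.177, all as described.

```bash
cat >> h.py <<'E'
O=np.array([.5627,.0403]); X=np.array([-.1847,.9828]); Y=np.array([.9828,.1847])
def sc(x,y): return O+x*X+y*Y
def rel(*W):
    from scipy.spatial.transform import Rotation as Ro
    s=observe(); p=np.array(s['tool_pos']); R=Ro.from_euler('xyz',s['tool_rot']).as_matrix(); yaw=s['tool_rot'][2]
    print('t',s['time'],'p',p.round(4),'rpy',np.round(s['tool_rot'],4),'F',s['contact_force'].round(2),'q',s['qpos'].round(2),'open',s['opening'])
    for w in W: print((R.T@(np.array(w[:3])-p)).round(4).tolist(),'twist',round(-(w[3]-yaw),3))
E
python3 - <<'E'
from h import *
import cell
print(getattr(cell,'grasp_offset',None),[k for k in dir(cell) if not k.startswith('_')])
rel((.44,-.27,.27,1.757),(*sc(.158,.056),.20,1.757),(*sc(.158,.056),.09,1.757))
E
```

```text
0.0188 ['IKError', 'grasp_offset', 'hand_in', 'observe', 'read_camera']
t 0.1 p [ 0.147  -0.5036  0.2261] rpy [-3.1402e+00 -2.0000e-04  2.8380e-01] F [ 0.39  0.14 -0.72] q [-1.43  0.34  1.52  0.    1.28 -0.15] open 0.09187030205638447
[0.3467, -0.1423, -0.0436] twist -1.473
[0.6226, -0.5575, 0.027] twist -1.473
[0.6225, -0.5574, 0.137] twist -1.473
```

Emit:
{"name": "step_arm", "arguments": {"plan": [[1, 0.05, -0.02, -0.044, 0], [1, 0.1, -0.04, -0.044, -0.15], [1, 0.15, -0.06, -0.044, -0.3], [1, 0.2, -0.08, -0.044, -0.45], [1, 0.25, -0.1, -0.044, -0.6], [1, 0.3, -0.12, -0.044, -0.75], [1, 0.347, -0.142, -0.044, -0.9], [1, 0.38, -0.19, -0.044, -1.05], [1, 0.41, -0.24, -0.044, -1.2], [1, 0.44, -0.29, -0.044, -1.35], [1, 0.475, -0.34, -0.044, -1.473], [1, 0.51, -0.39, -0.03, -1.473], [1, 0.545, -0.44, -0.01, -1.473], [1, 0.58, -0.49, 0.01, -1.473], [1, 0.61, -0.54, 0.02, -1.473], [1, 0.6226, -0.5575, 0.027, -1.473], [1, 0.6226, -0.5575, 0.06, -1.473], [1, 0.6226, -0.5575, 0.09, -1.473], [1, 0.6226, -0.5575, 0.09, -1.473]], "grip_force": 10}}

```text
time: 2.48
tool_pos: [0.5871, 0.2045, 0.1342]
tool_rot: [-3.136, 0.001, 1.756]
contact_force: [0.3, -0.2, 0.4]
opening: 0.0002
grip_force: 0.0
```

```bash
python3 - <<'E'
from h import *
c=cam('wrist'); save(c,'w1.png',s=1.2)
P=cloud(c); im=c['img'].astype(int); r,g,b=im[...,0],im[...,1],im[...,2]; z=P[...,2]
for k,m in(('g',(g>r+50)&(g>b+40)),('r',(r>g+90)&(r>b+90))):
    m=m&(z>.05)&(z<.085); n,l,st,ce=cv2.connectedComponentsWithStats(m.astype(np.uint8))
    for i in range(1,n):
        if st[i,4]>100: print(k,st[i],ce[i],ptz(c,*ce[i],.067).round(4),np.median(P[l==i],0).round(4))
print(sc(.158,.056))
rel((*sc(.158,.056),.075,1.757),(*sc(.158,.056),.061,1.757))
E
```

```text
g [ 103  208   37   36 1013] [120.83415597 226.005923  ] [0.4793 0.1855 0.067 ] [0.4793 0.1854 0.067 ]
r [ 270  209   37   35 1018] [287.90373281 226.16502947] [0.5888 0.2061 0.067 ] [0.5887 0.2061 0.0672]
[0.5885542 0.2059256]
t 2.525 p [0.5883 0.2048 0.1363] rpy [-3.1396e+00  4.0000e-04  1.7562e+00] F [-0.34  0.39  0.77] q [ 0.21  0.6   1.36 -0.    1.18  0.03] open 0.0006496618350855493
[0.0011, 0.0005, 0.0613] twist -0.001
[0.0011, 0.0006, 0.0753] twist -0.001
```

Good that I checked first: my Y axis had the wrong sign, so the hand is hovering over the red key. Nothing has been touched. I'll fix the sign and move to the green key, seen by the wrist camera at (0.4793, 0.1855).

```bash
sed -i 's/Y=np.array(\[.9828,.1847\])/Y=np.array([-.9828,-.1847])/' h.py; python3 - <<'E'
from h import *
print(sc(.158,.056))
rel((.4793,.1855,.136,1.757))
E
```

```text
[0.4784806 0.1852392]
t 2.525 p [0.5883 0.2048 0.1363] rpy [-3.1396e+00  4.0000e-04  1.7562e+00] F [-0.34  0.39  0.77] q [ 0.21  0.6   1.36 -0.    1.18  0.03] open 0.0006496618350855493
[0.0011, -0.1107, 0.0005] twist -0.001
```

Emit:
{"name": "step_arm", "arguments": {"plan": [[1, 0.001, -0.05, -0.03, 0], [1, 0.001, -0.09, -0.03, 0], [1, 0.001, -0.111, -0.02, 0], [1, 0.001, -0.111, 0.0, 0], [1, 0.001, -0.111, 0.03, 0], [1, 0.001, -0.111, 0.05, 0], [1, 0.001, -0.111, 0.05, 0], [1, 0.001, -0.111, 0.05, 0]]}}

```text
time: 3.52
tool_pos: [0.4806, 0.186, 0.0884]
tool_rot: [3.139, 0.0, 1.756]
contact_force: [-0.2, 0.5, 0.3]
opening: 0.0005
grip_force: 0.0
```

```bash
python3 - <<'E'
from h import *
c=cam('wrist'); save(c,'w2.png',s=1.2)
rel((.4793,.1855,.067,1.757),(.4793,.1855,.062,1.757))
E
```

```text
t 3.575 p [0.4805 0.1861 0.0884] rpy [3.1385 0.     1.7566] F [0.48 0.04 1.21] q [ 0.22  0.48  1.74 -0.    0.92  0.04] open 0.00038817550570609965
[-0.0003, -0.0014, 0.0214] twist -0.0
[-0.0003, -0.0014, 0.0264] twist -0.0
```

View pics/w2.png

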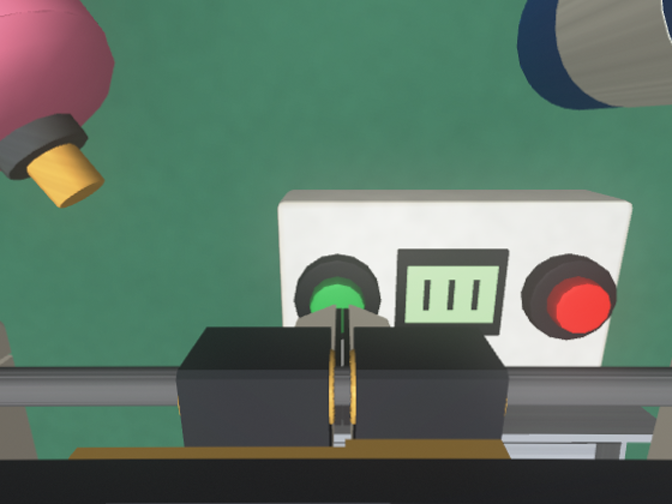

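The closed fingertips are above the green key (338,300) and clear of the red key (580,300). Pressing now.

Emit:
{"name": "step_arm", "arguments": {"plan": [[1, 0, -0.001, 0.01, 0], [1, 0, -0.001, 0.018, 0], [1, 0, -0.001, 0.022, 0], [1, 0, -0.001, 0.025, 0], [1, 0, -0.001, 0.027, 0], [1, 0, -0.001, 0.027, 0], [1, 0, -0.001, 0.027, 0]]}}

```text
time: 4.45
tool_pos: [0.4782, 0.1858, 0.0619]
tool_rot: [3.141, 0.0, 1.757]
contact_force: [-7.6, -2.3, 23.3]
opening: 0.0005
grip_force: 11.8
```

Emit:
{"name": "step_arm", "arguments": {"plan": [[1, 0, 0, -0.005, 0], [1, 0, 0, -0.03, 0], [1, 0, 0, -0.08, 0], [1, 0, 0, -0.12, 0], [1, 0, 0, -0.12, 0], [1, 0, 0, -0.12, 0]]}}

```text
time: 5.2
tool_pos: [0.4779, 0.1857, 0.1788]
tool_rot: [-3.14, 0.0, 1.757]
contact_force: [-0.5, -0.5, -0.5]
opening: 0.0005
grip_force: 0.0
```

```bash
python3 - <<'E'
from h import *
c=cam('wrist'); P=cloud(c); im=c['img'].astype(int); r,g,b=im[...,0],im[...,1],im[...,2]; z=P[...,2]
m=(g>r+50)&(g>b+40)&(z>.05)&(z<.085); print('key',m.sum(),np.median(P[m],0))
rel((*sc(-.275,.002),.20,1.757),(*sc(-.275,.002),.045,1.757))
E
```

```text
key 747 [0.47871989 0.1854531  0.06720781]
t 5.25 p [0.4776 0.1856 0.1784] rpy [-3.1392e+00  2.0000e-04  1.7568e+00] F [ 0.06 -1.23 -0.06] q [ 0.22  0.37  1.63 -0.    1.15  0.04] open 0.00020496081254259686
[-0.4335, 0.0546, -0.0217] twist -0.0
[-0.4335, 0.055, 0.1333] twist -0.0
```

The key has sprung back to 67 mm. Next: open the fingers and go behind the canister.

Emit:
{"name": "step_arm", "arguments": {"plan": [[1, -0.03, 0.004, -0.022, 0], [-1, -0.08, 0.01, -0.022, 0], [-1, -0.13, 0.016, -0.022, 0], [-1, -0.18, 0.022, -0.022, 0], [-1, -0.23, 0.03, -0.022, 0], [-1, -0.28, 0.036, -0.022, 0], [-1, -0.33, 0.043, -0.022, 0], [-1, -0.38, 0.05, -0.022, 0], [-1, -0.42, 0.055, -0.022, 0], [-1, -0.4335, 0.055, -0.022, 0], [-1, -0.4335, 0.055, -0.022, 0], [-1, -0.4335, 0.055, -0.022, 0]]}}

```text
time: 6.75
tool_pos: [0.6123, -0.2285, 0.2013]
tool_rot: [-3.141, -0.001, 1.758]
contact_force: [-0.4, 0.3, -0.2]
opening: 0.0917
grip_force: 0.0
```

```bash
python3 - <<'E'
from h import *
c=cam('wrist'); save(c,'w3.png',s=1.2)
P=cloud(c); z=P[...,2]; L=(P[...,:2]-O)@np.stack([X,Y],1)
m=(z>.075)&(z<.09)&(L[...,0]<-.1)&(L[...,0]>-.24)&(abs(L[...,1])<.13)
q=L[m]; print(q.min(0),q.max(0),np.polyfit(q[:,1],q[:,0],1),z[m].max())
m=(z>.04)&(z<.09)&(L[...,0]<-.1)&(L[...,0]>-.24)&(abs(L[...,1])<.13); q=L[m]; print(np.percentile(q,[1,99],axis=0))
rel((*sc(-.265,.0),.043,1.757),(*sc(-.235,.0),.043,1.757))
E
```

```text
[-0.20586525 -0.08409863] [-0.15074803  0.08963203] [ 0.01240809 -0.17782721] 0.08818709040942274
[[-0.21293488 -0.08247445]
 [-0.13551359  0.10454212]]
t 6.8 p [ 0.6124 -0.2285  0.2017] rpy [-3.1413e+00 -6.0000e-04  1.7583e+00] F [0.26 0.49 0.61] q [-0.47  0.6   1.17  0.    1.37 -0.66] open 0.09161479066442434
[0.0082, 0.0008, 0.1587] twist 0.001
[0.0382, 0.0009, 0.1587] twist 0.001
```

View pics/w3.png

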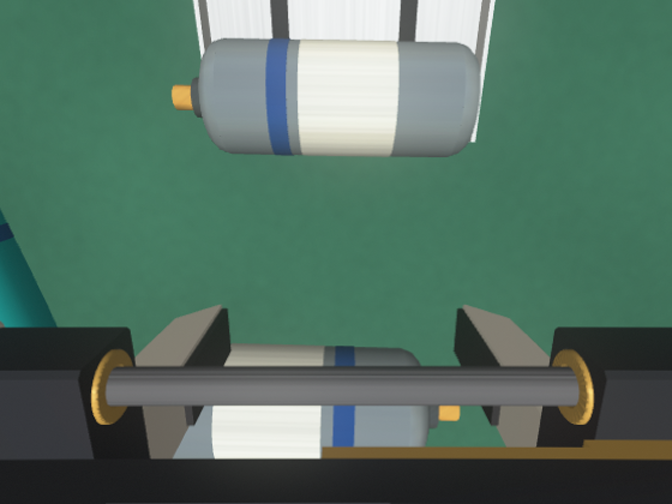

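The canister lies at (340,97), valve to the left, aligned with the gutter. The large grey canister is close behind the hand (320,400), so I'll measure the gap.

```bash
python3 - <<'E'
from h import *
import pickle
c=pickle.load(open('top.pkl','rb'))
P=cloud(c); z=P[...,2]; L=(P[...,:2]-O)@np.stack([X,Y],1)
m=(z>.03)&(L[...,0]<-.25)&(L[...,0]>-.5)&(abs(L[...,1])<.16); q=L[m]
print(np.percentile(q,[0.5,50,99.5],axis=0),z[m].max())
for y in np.arange(-.12,.13,.03):
    k=m&(abs(L[...,1]-y)<.008)
    if k.sum(): print(y.round(2),L[k][:,0].min(),L[k][:,0].max(),z[k].max())
E
```

```text
[[-0.4621709  -0.09135197]
 [-0.40689121  0.04819749]
 [-0.3679456   0.1588109 ]] 0.10320007471100934
-0.09 -0.4293262875311961 -0.4112787388030507 0.06052805644989934
-0.06 -0.4660082072460511 -0.3745350055429845 0.09613928920022419
-0.03 -0.4648393950474348 -0.3712914372281664 0.10174314625002134
0.0 -0.4643578330895154 -0.37019392963590314 0.10229204487564991
0.03 -0.46239266646359767 -0.36840332076290283 0.10155792166575828
0.06 -0.46201755027512414 -0.36883960290357487 0.10297185963303268
0.09 -0.46246104387455333 -0.3674781299934277 0.1009898565419367
0.12 -0.45905890627972246 -0.36648911215155877 0.10207474861236432
```

The large canister's front edge is at scale x -0.366, so there is room. Descending.

Emit:
{"name": "step_arm", "arguments": {"plan": [[-1, 0.008, 0.001, 0.04, 0], [-1, 0.008, 0.001, 0.08, 0], [-1, 0.008, 0.001, 0.12, 0], [-1, 0.008, 0.001, 0.145, 0], [-1, 0.008, 0.001, 0.159, 0], [-1, 0.008, 0.001, 0.159, 0], [-1, 0.02, 0.001, 0.159, 0], [-1, 0.03, 0.001, 0.159, 0], [-1, 0.038, 0.001, 0.159, 0], [-1, 0.038, 0.001, 0.159, 0], [-1, 0.038, 0.001, 0.159, 0]]}}

```text
time: 8.18
tool_pos: [0.6067, -0.1927, 0.0429]
tool_rot: [3.141, 0.0, 1.757]
contact_force: [-0.1, 0.8, 0.4]
opening: 0.0917
grip_force: 0.0
```

```bash
python3 - <<'E'
from h import *
rel((*sc(-.224,.0),.043,1.757),(*sc(-.145,.0),.057,1.757),(*sc(-.046,.0),.0743,1.757),(*sc(-.03,.0),.0745,1.757))
E
```

```text
t 8.175 p [ 0.6067 -0.1927  0.0429] rpy [3.1413e+00 5.0000e-04 1.7569e+00] F [-0.14  0.8   0.39] q [-0.43  0.72  1.41 -0.    1.01 -0.61] open 0.09168462517843579
[0.0131, -0.0002, -0.0001] twist -0.0
[0.0921, -0.0002, -0.0141] twist -0.0
[0.1911, -0.0001, -0.0315] twist -0.0
[0.2071, -0.0001, -0.0317] twist -0.0
```

Emit:
{"name": "step_arm", "arguments": {"plan": [[-1, 0.007, 0, 0, 0], [-1, 0.012, 0, 0, 0], [-1, 0.018, 0, -0.001, 0], [-1, 0.025, 0, -0.002, 0], [-1, 0.033, 0, -0.0035, 0], [-1, 0.041, 0, -0.005, 0], [-1, 0.049, 0, -0.0065, 0], [-1, 0.057, 0, -0.008, 0], [-1, 0.065, 0, -0.0095, 0], [-1, 0.073, 0, -0.011, 0], [-1, 0.08, 0, -0.012, 0], [-1, 0.085, 0, -0.013, 0], [-1, 0.09, 0, -0.0135, 0], [-1, 0.09, 0, -0.0135, 0]]}}

```text
time: 9.93
tool_pos: [0.5895, -0.1032, 0.0559]
tool_rot: [-3.141, -0.001, 1.757]
contact_force: [1.2, -1.6, -0.4]
opening: 0.0916
grip_force: 0.3
```

```bash
python3 - <<'E'
from h import *
c=cam('scene'); save(c,'s3.png',(220,150,420,300),4)
P=cloud(c); z=P[...,2]; L=(P[...,:2]-O)@np.stack([X,Y],1)
rel((*sc(-.046,.0),.0743,1.757),(*sc(-.03,.0),.0745,1.757))
E
```

```text
t 9.975 p [ 0.5894 -0.1034  0.0557] rpy [-3.1405e+00 -1.3000e-03  1.7570e+00] F [ 0.3  -0.52  0.39] q [-0.3   0.65  1.52  0.    0.97 -0.49] open 0.09179390042730143
[0.1001, 0.0003, -0.0184] twist -0.0
[0.1161, 0.0003, -0.0186] twist -0.0
```

View pics/s3.png

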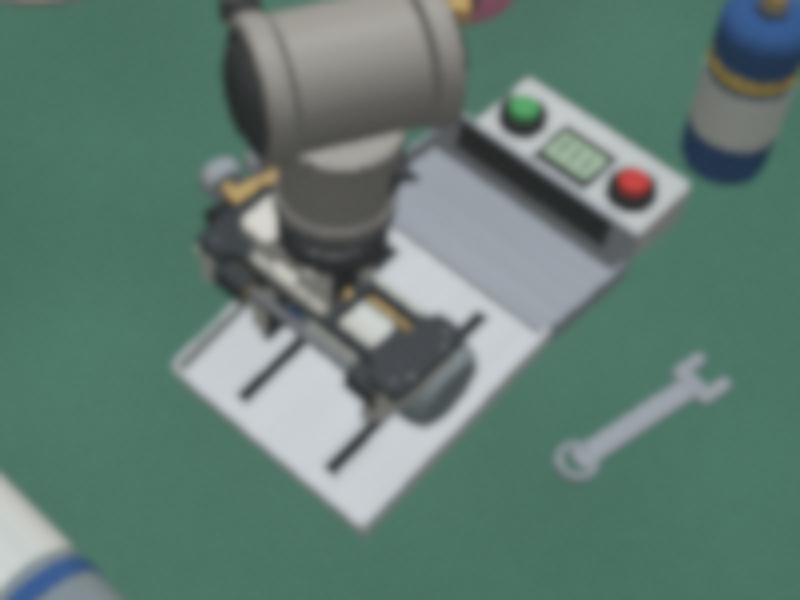

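The canister (430,385) is square across the gutter ahead of the fingers. Pushing on, over the crest.

Emit:
{"name": "step_arm", "arguments": {"plan": [[-1, 0.005, 0, -0.001, 0], [-1, 0.012, 0, -0.002, 0], [-1, 0.02, 0, -0.0035, 0], [-1, 0.028, 0, -0.005, 0], [-1, 0.036, 0, -0.0065, 0], [-1, 0.044, 0, -0.008, 0], [-1, 0.052, 0, -0.0095, 0], [-1, 0.06, 0, -0.011, 0], [-1, 0.068, 0, -0.0125, 0], [-1, 0.076, 0, -0.014, 0], [-1, 0.084, 0, -0.0155, 0], [-1, 0.091, 0, -0.017, 0], [-1, 0.097, 0, -0.018, 0], [-1, 0.103, 0, -0.0185, 0], [-1, 0.109, 0, -0.0185, 0], [-1, 0.114, 0, -0.0185, 0], [-1, 0.116, 0, -0.0185, 0], [-1, 0.116, 0, -0.0185, 0], [-1, 0.116, 0, -0.0185, 0], [-1, 0.116, 0, -0.0185, 0]]}}

```text
time: 12.48
tool_pos: [0.5685, 0.0097, 0.0747]
tool_rot: [3.142, 0.0, 1.757]
contact_force: [-1.0, 0.7, -0.7]
opening: 0.0922
grip_force: 0.0
```

```bash
python3 - <<'E'
from h import *
c=cam('wrist'); save(c,'w4.png',s=1.2)
P=cloud(c); z=P[...,2]; L=(P[...,:2]-O)@np.stack([X,Y],1)
m=(z>.095)&(z<.125)&(L[...,0]>-.0)&(L[...,0]<.11)&(abs(L[...,1])<.09)
q=L[m]; print(m.sum(),q.min(0),q.max(0),z[m].max(),np.median(L[m&(z>z[m].max()-.004)],0))
rel((*sc(-.1,.0),.2,1.757))
E
```

```text
76335 [ 0.02862501 -0.08379168] [0.08153854 0.08936961] 0.11323480402192176 [0.0597871 0.0016017]
t 12.525 p [0.5685 0.0097 0.0747] rpy [3.1416e+00 1.0000e-04 1.7566e+00] F [ 0.36  1.65 -0.35] q [-0.12  0.58  1.59 -0.    0.97 -0.3 ] open 0.09200382204929544
[-0.0689, -0.0, -0.1253] twist -0.0
```

View pics/w4.png

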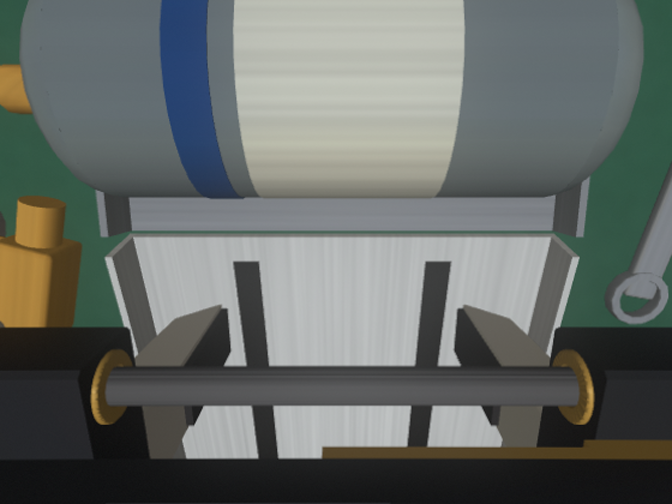

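The canister's top line is at scale x 0.0598 (seat 0.060), so it is resting against the stop. The fingers are free of it, so I'll back off and lift.

Emit:
{"name": "step_arm", "arguments": {"plan": [[-1, -0.015, 0, -0.005, 0], [-1, -0.04, 0, -0.02, 0], [-1, -0.069, 0, -0.05, 0], [-1, -0.069, 0, -0.1, 0], [-1, -0.069, 0, -0.14, 0], [-1, -0.069, 0, -0.14, 0], [-1, -0.069, 0, -0.14, 0], [-1, -0.069, 0, -0.14, 0], [-1, -0.069, 0, -0.14, 0]]}}

```text
time: 13.65
tool_pos: [0.5808, -0.0579, 0.2136]
tool_rot: [-3.14, -0.001, 1.757]
contact_force: [0.1, 0.4, 0.5]
opening: 0.0915
grip_force: 0.0
```

```bash
python3 - <<'E'
from h import *
c=cam('wrist'); save(c,'w5.png',s=1.2)
P=cloud(c); z=P[...,2]; L=(P[...,:2]-O)@np.stack([X,Y],1)
m=(z>.095)&(z<.125)&(L[...,0]>-.05)&(L[...,0]<.11)&(abs(L[...,1])<.09)
print(z[m].max(),np.median(L[m&(z>z[m].max()-.004)],0),np.polyfit(L[m][:,1],L[m][:,0],1)); rel()
E
```

```text
0.1103203839110638 [0.04300097 0.00072659] [0.0008304  0.03686559]
t 13.7 p [ 0.5809 -0.0578  0.2138] rpy [-3.1400e+00 -6.0000e-04  1.7569e+00] F [-0.37  0.29 -1.27] q [-0.23  0.46  1.38 -0.    1.31 -0.42] open 0.0917567569177907
```

View pics/w5.png

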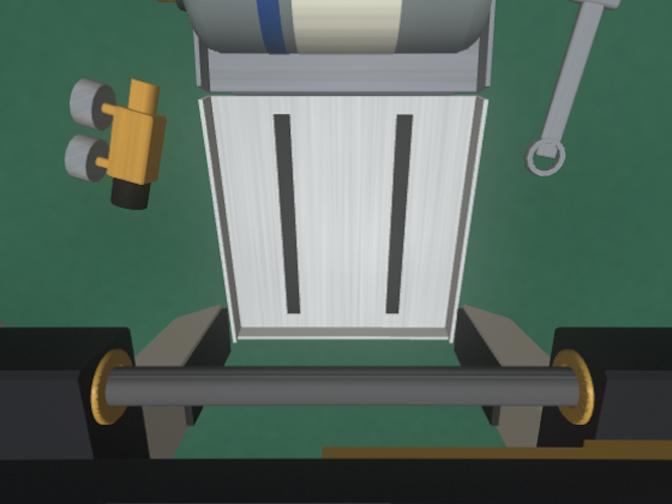

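The canister's front edge is on the pan (340,50), cut off by the frame, so this reading is biased. I'll check with the fixed cameras and hand in if it's seated.

```bash
python3 - <<'E'
from h import *
v={}
for n in('top','scene','wrist'):
    c=cam(n); P=cloud(c); z=P[...,2]; L=(P[...,:2]-O)@np.stack([X,Y],1)
    m=(z>.1065)&(z<.118)&(L[...,0]>0)&(L[...,0]<.1)&(abs(L[...,1])<.07)
    front=(z>.06)&(z<.118)&(L[...,0]>0)&(L[...,0]<.1)&(abs(L[...,1])<.07)
    v[n]=np.median(L[m],0) if m.any() else None; print(n,m.sum(),v[n],'front',np.percentile(L[front][:,0],1) if front.any() else None, P[m].max(0)[2] if m.any() else None)
s=observe();print(s['qvel'].round(3),s['contact_force'])
E
```

```text
top 330 [ 0.06407143 -0.03376304] front 0.027897587747434085 0.116870812965999
scene 146 [ 0.05581067 -0.03889583] front 0.021483001409033788 0.11347827638652397
wrist 757 [ 0.04304454 -0.00229831] front 0.022541572895972427 0.1099590301458575
[ 0.    -0.004 -0.004  0.001  0.001 -0.001] [ 0.54044981  0.61518315 -0.43585106]
```

The front edge is at 0.0235 ± 0.003 (expected 0.060 - 0.0365 = 0.0235), so the canister is seated, still, and the hand is clear.

```bash
python3 -c "
from cell import *
print(hand_in())"
```

```text
the job is handed in; nothing more can be done
None
```

The scale was tared with the pan empty, the grey canister was rolled over the crest and rests against the back stop, the hand is clear, and the job is handed in; the result was not reported back.

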